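Nest the salsa tins in the serving board's well

TASK

Clear up after service: nest the two empty salsa tins in the round steel well sunk in the serving board, the wide tin first and then the narrow tin inside it. Slide each tin over the board into place without lifting it off, and press it fully home so that it stands level on the floor beneath it; leave the glass, the shaker and the plate where they are.

Things in the scene. Friction and masses are not known exactly. Their poses are not given: they have to be found in the camera images.
- board: Fixed wooden serving board, 340 x 540 mm (its x, y), 70 mm high; origin at the centre of its underside, z up. In its middle a round steel pan is sunk (the well), rim flush with the board's top: mouth 125 mm across inside, tapering straight to a flat floor 95 mm across, 30 mm below the board's top. Board and well do not move.
- well_top (a point): Centre of the well's mouth, at the level of the board's flat top (70 mm above the table).
- well_floor (a point): Centre of the well's flat floor (40 mm above the table).
- wide_tin: Larger loose fluted steel tin, open, upright: outside 84 mm across at the foot, 112 at the rim, 28 high, flaring wall 3 mm thick, floor 4 mm (inner floor 81 across), 0.13 kg. Origin: centre of its underside, z to the mouth. A finger inside can drag it. At the well it tips in and hangs askew till pushed on and its high side pressed. Home: rim 2 mm below the board's top, 5 mm play all round.
- wide_tin_rim (a point): Centre of the wide tin's mouth, 28 mm above its origin.
- narrow_tin: Smaller loose fluted steel tin, same form: outside 68 mm across at the foot, 90 at the rim, 22 high, wall 3, floor 4 (inner floor 65 across), 0.08 kg. Origin: centre of its underside. Home, it stands on the wide tin's inner floor, 4 mm above the wide tin's underside, its rim 4 mm below the board's top. It starts across the well from the wide tin; the sides vary.
- narrow_tin_rim (a point): Centre of the narrow tin's mouth, 22 mm above its origin.
- tumbler: Bystander: drinking glass 70 mm across, 85 mm high, on the far edge of the board. Origin at the centre of its underside.
- shaker: Bystander: white ceramic shaker 40 mm across, 70 mm high, on the far edge of the board. Origin at the centre of its underside.
- plate: Bystander: dark red plate 180 mm across, 22 mm high, on the table to the right of the board. Origin at the centre of its underside.
Things that resemble listed ones, but are neither listed nor needed, are in the scene too. Leave any black or brown look-alike of the wide_tin alone.

How it is judged:
On the way, in this order (a step that is already met when the one before it is completed fails the run):
1. the wide tin stands level on the floor of the well, the narrow tin still outside (horizontal distance between wide_tin and well_floor below 0.012 m and height (world z) of wide_tin below 0.0435 m and angle between wide_tin's own z axis and vertical below 0.06 rad and horizontal distance between narrow_tin and well_floor above 0.08 m), for 0.2 s.
2. the narrow tin stands level on the floor of the wide tin (horizontal distance between narrow_tin and wide_tin below 0.012 m and z of narrow_tin in the frame of wide_tin below 0.0075 m and angle between narrow_tin's own z axis and vertical below 0.06 rad), for 0.2 s.
At the end, for the whole second after the job is handed in: Both tins are at rest and level within 0.06 rad: the wide one within 12 mm of the well's centre, its underside within 3.5 mm of the well's floor; the narrow one within 12 mm of the wide one's centre, its underside within 3.5 mm of the wide one's inner floor (all of step 2 and horizontal distance between wide_tin and well_floor below 0.012 m and height (world z) of wide_tin below 0.0435 m and angle between wide_tin's own z axis and vertical below 0.06 rad and linear speed of each of wide_tin, narrow_tin below 0.02 m/s); the robot touches nothing.
It fails at once if a tin is lifted off the board (its underside's centre more than 15 mm above the board's top) (height (world z) of any of wide_tin, narrow_tin above 0.085 m).
It fails at once if the glass, the shaker or the plate is moved more than 30 mm (distance of any of tumbler, shaker, plate from where it was at the start of the episode above 0.03 m).
It also fails if it takes over 56 s, if anything falls off the work surface, if the arm or the gripper's body presses on something with over 40 N, if the wrist force passes 120 N, or if a joint passes its speed limit or range.

ROBOT

A 6-joint arm with a two-finger parallel gripper is mounted at the origin on the work surface. World frame = base frame: x ahead of the robot, y to its left, z up, the work surface at z = 0. Lengths are in m, angles in rad, forces in N, time in s.
With the tool pointing down it reaches from about 0.375 to 0.975 m from the base axis. Payload 3.8 kg.
Tool frame: the origin (TCP) lies midway between the tips of the shut fingers; the grasp point (between the pads) lies 19 mm behind it; z points along the fingers, y is the line along which they close (so a half turn about z gives the same grasp; the last joint's range is limited). The gripper opens to 85 mm and grips with 20 to 120 N. Pads are 22 mm wide; open, the fingers measure 114 mm over their backs; the gripper's body (76 mm by 85 mm) begins 54 mm behind the grasp point. The pads swing forward as they close: fully open they stand 13 mm farther back than shut.
Start: joints at [-1.375, 0.264, 1.604, -0, 1.274, -0.037], TCP at [0.156, -0.657, 0.231] pointing down, gripper open.
Joint ranges: [-2.63, 2.63], [-0.94, 2.18], [0.31, 2.57], [-1.31, 4.45], [0, 2.66], [-2.55, 2.55]. Speed limits (rad/s): [2.57, 2.57, 3.14, 3.14, 3.14, 3.14].

INTERFACE

Orientations are given as a rotation vector (axis times angle).
In Python, from workcell import * gives the robot as it stands. The module is installed in compiled form; this text tells all that it offers.
- The arm moves only by the tool apply_moves, never from a script. Its arguments are lists of equal length, an entry for each row: "fingers": the opening, from 0 (shut) to 1 (fully open); "travel": the shift along the tool's x, y, z normalised to -1 to 1, where 1 is 0.05 m, a list of three; "rotation": the turn, a rotation vector about the tool's x, y, z normalised to -1 to 1, where 1 is 6 degrees, a list of three. In form: {"fingers": [fingers, ...], "travel": [[dx, dy, dz], ...], "rotation": [[ax, ay, az], ...]}. A call has 1 to 12 rows; each row shifts and turns the commanded pose from where the row before left it, along the tool's axes as they then stand; what a row does not reach is not made up. A row lasts 1/10 s, in which the tool goes at most 50 mm and 8.59 degrees, less where a joint would pass 70% of its speed; a pose out of reach is approached as far as the arm can. A call with a number of a shift or a turn outside -1 to 1 is refused whole. A call with a gripper value outside its range is refused whole. The fingers move at their own pace and stop on an object; "newtons" is the grip in N (left out, the last holds). Time passes only in rows, so rows that do not move let the fingers close. It gives the time, the measured TCP pose, the force, the opening and the grip force at its end, in the units of the state.
- read_state(): the state, without advancing time (a new reading comes with each control period).
- read_camera(name): name is "side" or "top"; returns a dict with "image" (384x512x3 uint8, red, green, blue), "fx", "fy", "cx", "cy" (pixels), "k1" (the pictures are not rectified: a ray, as slopes to the right and down, at radius r is drawn at 1 + k1 r^2 times it, then the intrinsics apply), "extrinsics" (4x4, takes a point from world to camera coordinates). Camera axes: x right, y down, z forward; pixel columns grow to the right and rows downward; lengths in m; the calibration is good to about 2 mm. A picture is of the moment at which its call begins. There is no depth.
- finish_job(): hands the job in; it is judged then, once.
Trained networks look in the newest picture that a camera, given by its name, has taken for a name from the list of things; names that differ only in an ending like _2 or _b are one class to them, and where a whole thing is asked for, a point or a joint stands for the part that bears it (a point fixed in the world has none). Each returns a list of dicts, best first, with "p" (0 to 1); they miss things now and then, are a little off and sometimes report something else, mostly with a low value. They report only what shows in the picture. A call takes as long as a camera call. They do not tell look-alikes from the thing itself.
- regions_of(camera, name): "mask" (384x512 bool, what is visible of it) and "bbox" ([left, top, width, height] in pixels, round what is visible of it).
- tip_of(camera, name): "location" ([column, row] in pixels: a listed point, or the origin of a listed thing).
The state is a dict: "time": time; "q": joint angles; "joint_vel": joint speeds; "joint_torque": joint torques, N m; "tool_pos": TCP position; "tcp_rot": TCP orientation; "wrist_force": force on the tool from outside, world axes, zero at the start; "torque": the same for the moment, N m; "width": opening from 0.0 (shut) to 1.0 (fully open); "grip_force": force on a finger pad.
Only numpy, scipy, OpenCV 4.12 (cv2) and the standard library are available. Lean on these libraries where they do the work, as an engineer would, in place of code of your own. Each camera call takes 0.05 s, during which the arm holds its last target. There are 200 camera calls.

## Working session

There is one attempt and no reset: what is moved stays moved. The work goes in short steps, Python scripts to look and compute and a tool call to move; the robot and the scene stay as the last step left them, time stands still between calls to the robot, and variables do not carry over. Pictures are saved under pics/ and viewed, at most 10 in all, crops included, and the job is handed in when it is done.

Besides the shell and the picture viewer there is one more tool, called after "Call:" as name(argument=value, ...) on one line, values as JSON. apply_moves: Moves the arm, as the interface text tells. Scaled input: -1 to 1 covers 0.05 m each way for a shift and 6 degrees each way for a turn. Its arguments: {"type":"object","properties":{"fingers":{"type":"array","items":{"type":"number"}},"travel":{"type":"array","items":{"type":"array","items":{"type":"number"}}},"rotation":{"type":"array","items":{"type":"array","items":{"type":"number"}}},"newtons":{"type":"number"}},"required":["fingers","travel","rotation"]}

```bash
mkdir -p pics
cat > h.py <<'E'
from workcell import *
import numpy as np, cv2
from scipy.spatial.transform import Rotation as R
def ray(c,px):
    K=np.array([[c['fx'],0,c['cx']],[0,c['fy'],c['cy']],[0,0,1.]])
    u=cv2.undistortPoints(np.array([[px]],float),K,np.array([c['k1'],0,0,0,0.]))[0,0]
    E=np.array(c['extrinsics']);Rm=E[:3,:3];t=E[:3,3]
    return -Rm.T@t, Rm.T@np.array([u[0],u[1],1])
def at_z(c,px,z):
    o,d=ray(c,px); return o+d*(z-o[2])/d[2]
def ls(name):
    return [(round(d['p'],2),[int(v) for v in d['location']]) for d in name]
E
python3 - <<'E'
from h import *
s=read_state(); print({k:np.round(s[k],3) for k in('time','tool_pos','tcp_rot','wrist_force','width')}); print(R.from_rotvec(s['tcp_rot']).as_matrix().round(3))
ims=[]
for cam in('top','side'):
    c=read_camera(cam); ims.append(c)
    cv2.imwrite(f'pics/{cam}0.png',c['image'][:,:,::-1])
    for n,z in(('well_top',.07),('wide_tin_rim',.098),('narrow_tin_rim',.092),('wide_tin',.07),('narrow_tin',.07),('tumbler',.07),('shaker',.07),('plate',0)):
        for d in tip_of(cam,n):
            print(cam,n,round(d['p'],2),np.round(d['location']),at_z(c,d['location'],z)[:2].round(4))
E
```

```text
{'time': np.float64(0.0), 'tool_pos': array([ 0.156, -0.656,  0.23 ]), 'tcp_rot': array([-3.118, -0.365,  0.   ]), 'wrist_force': array([0.286, 0.486, 0.232]), 'width': np.float64(1.0)}
[[ 0.973  0.231 -0.   ]
 [ 0.231 -0.973  0.002]
 [ 0.    -0.002 -1.   ]]
top well_top 0.6 [212. 170.] [0.5291 0.0279]
top wide_tin_rim 0.84 [133. 274.] [0.2501 0.2268]
top wide_tin_rim 0.68 [152. 172.] [0.5176 0.1847]
top wide_tin_rim 0.64 [ 86. 188.] [0.4764 0.3608]
top narrow_tin_rim 0.73 [274. 169.] [ 0.5277 -0.1417]
top wide_tin 0.8 [ 91. 188.] [0.4765 0.3578]
top wide_tin 0.73 [137. 275.] [0.242  0.2251]
top wide_tin 0.7 [154. 171.] [0.5244 0.187 ]
top narrow_tin 0.6 [270. 174.] [ 0.5179 -0.1323]
top tumbler 0.57 [159. 129.] [0.6411 0.1738]
top shaker 0.64 [249. 126.] [ 0.6492 -0.0728]
top shaker 0.62 [268. 172.] [ 0.5215 -0.1258]
top plate 0.59 [403. 236.] [ 0.346  -0.5201]
side well_top 0.61 [232. 218.] [0.5189 0.0221]
side wide_tin_rim 0.79 [221. 252.] [0.5136 0.1781]
side wide_tin_rim 0.72 [217. 356.] [0.4696 0.4337]
side wide_tin_rim 0.63 [346. 310.] [0.2476 0.304 ]
side narrow_tin_rim 0.94 [241. 176.] [ 0.5219 -0.1478]
side wide_tin 0.58 [215. 367.] [0.4728 0.4368]
side wide_tin 0.56 [220. 262.] [0.5159 0.1814]
side narrow_tin 0.7 [243. 186.] [ 0.5135 -0.1276]
side tumbler 0.97 [166. 256.] [0.6422 0.1813]
side shaker 0.57 [190. 191.] [ 0.655  -0.0816]
side plate 0.6 [303. 145.] [ 0.3526 -0.5401]
```

View pics/top0.png

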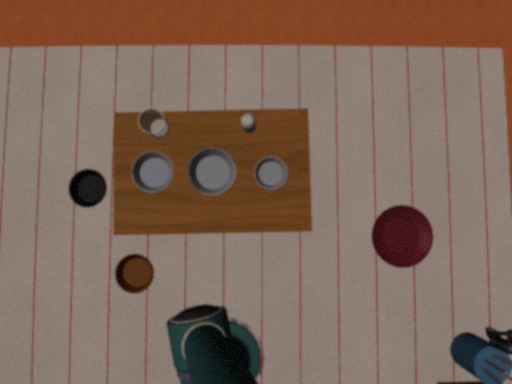

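View pics/side0.png

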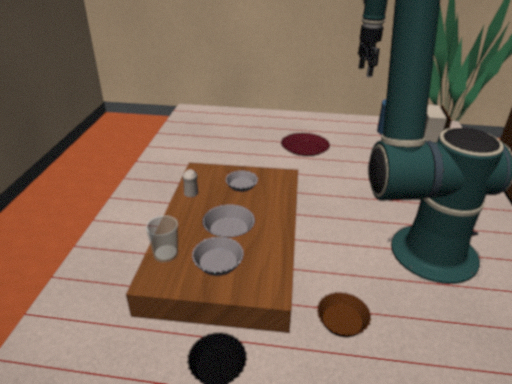

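The top view shows the wide tin at about (152,172), the well at (212,171) and the narrow tin at (271,172). The tumbler is at (152,122) and the shaker at (248,122). The black (88,188) and brown (135,273) look-alikes are off the board. Next I refine the centres with masks.

```bash
cat >> h.py <<'E'
def centre(cam,c,n,z):
    out=[]
    for d in regions_of(cam,n):
        m=d['mask'].astype(np.uint8)
        k=max(cv2.findContours(m,cv2.RETR_EXTERNAL,cv2.CHAIN_APPROX_NONE)[0],key=len)
        if len(k)<8: continue
        w=np.array([at_z(c,p,z)[:2] for p in k[:,0].astype(float)+0.])
        (cx,cy),(a,b),_=cv2.fitEllipse((w*1000).astype(np.float32))
        out.append((round(d['p'],2),d['bbox'],round(cx),round(cy),round(a),round(b)))
    return out
E
python3 - <<'E'
from h import *
for cam in('top','side'):
    c=read_camera(cam)
    for n,z in(('wide_tin',.098),('narrow_tin',.092)): print(cam,n,centre(cam,c,n,z))
    d=regions_of(cam,'board')[0]; m=d['mask'].astype(np.uint8)
    if cam=='top':
        k=max(cv2.findContours(m,cv2.RETR_EXTERNAL,cv2.CHAIN_APPROX_NONE)[0],key=len)
        w=np.array([at_z(c,p,.07)[:2] for p in k[:,0].astype(float)])
        print('board',cv2.minAreaRect((w*1000).astype(np.float32)))
    # well: bright/edge blob fit
    o=np.array([.524,.025]); 
    # rectified overhead view of the plane z=.07, 1 px = 0.5 mm
    E=np.array(c['extrinsics']);K=np.array([[c['fx'],0,c['cx']],[0,c['fy'],c['cy']],[0,0,1.]])
    X,Y=np.meshgrid(.66-np.arange(560)*.0005, .30-np.arange(1100)*.0005,indexing='ij')
    P=np.stack([X,Y,np.full_like(X,.07)],-1).reshape(-1,3)
    uv=cv2.projectPoints(P,cv2.Rodrigues(E[:3,:3])[0],E[:3,3],K,np.array([c['k1'],0,0,0,0.]))[0].reshape(560,1100,2).astype(np.float32)
    r=cv2.remap(c['image'],uv,None,cv2.INTER_LINEAR)
    np.save(f'{cam}.npy',r)
    sat=r.max(2).astype(int)-r.min(2)
    g=((sat<40)).astype(np.uint8)
    nn,lab,st,ce=cv2.connectedComponentsWithStats(g)
    for i in range(1,nn):
        if st[i,4]>4000: 
            k=max(cv2.findContours((lab==i).astype(np.uint8),cv2.RETR_EXTERNAL,cv2.CHAIN_APPROX_NONE)[0],key=len)
            e=cv2.fitEllipse(k); print(cam,'blob x,y',round(.66-e[0][1]*.0005,4),round(.30-e[0][0]*.0005,4),np.round(np.array(e[1])/2))
    if cam=='top':
        cv2.imwrite('pics/rect.png',cv2.resize(r,(733,373))[:,:,::-1])
E
```

```text
top wide_tin [(0.91, [115.8, 256.6, 40.5, 37.2], 252, 225, 100, 103), (0.73, [66.1, 168.9, 42.1, 35.9], 476, 356, 98, 105), (0.72, [131.2, 149.4, 39.6, 40.8], 522, 184, 108, 109)]
top narrow_tin [(0.65, [254.1, 156.4, 36.1, 33.4], 520, -133, 85, 86), (0.65, [115.1, 107.2, 197.1, 128.0], 520, 21, 373, 640)]
board ((525.762451171875, 28.678726196289062), (341.1047058105469, 542.0614013671875), 1.5394971370697021)
top blob x,y 0.6428 0.1852 [42. 92.]
top blob x,y 0.6845 -0.2433 [ 11. 639.]
top blob x,y 0.5265 0.0289 [134. 134.]
top blob x,y 0.5241 0.1915 [116. 117.]
top blob x,y 0.5216 -0.1333 [93. 94.]
side wide_tin [(0.78, [184.2, 332.8, 63.1, 51.2], 470, 436, 99, 99), (0.77, [190.0, 233.2, 52.0, 44.4], 520, 190, 105, 119), (0.58, [320.0, 292.0, 52.0, 43.8], 252, 311, 97, 104)]
side narrow_tin [(0.79, [225.1, 172.0, 30.7, 18.9], 519, -122, 83, 104)]
side blob x,y 0.6441 0.1497 [ 36. 166.]
side blob x,y 0.6495 -0.091 [ 24. 128.]
side blob x,y 0.5267 0.085 [127. 285.]
side blob x,y 0.5234 -0.1604 [ 92. 112.]
```

View pics/rect.png

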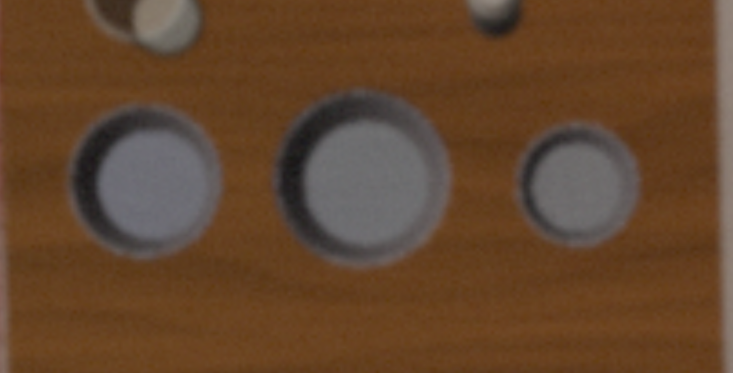

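The rectified picture shows three gray discs in one row: the wide tin (145,180), the well (363,178) and the narrow tin (578,185). The well is at about (0.526,0.029), the wide tin at (0.522,0.185) and the narrow tin at (0.520,-0.133). I'll put partly spread fingers inside the tin, in line with the drag.

Call:
apply_moves(fingers=[0.45,0.45,0.45,0.45,0.45,0.45,0.45,0.45,0.45,0.45,0.45,0.45], newtons=40, travel=[[0,0,0],[0,0,0],[0.6,-0.8,0],[0.6,-0.8,0],[0.6,-0.8,0],[0.6,-0.8,0],[0.6,-0.8,0],[0.6,-0.8,0],[0.6,-0.8,0],[0.6,-0.8,0],[0.6,-0.8,0],[0.6,-0.8,0]], rotation=[[0,0,1],[0,0,1],[0,0,0],[0,0,0],[0,0,0],[0,0,0],[0,0,0],[0,0,0],[0,0,0],[0,0,0],[0,0,0],[0,0,0]])

```text
time: 2.5
tool_pos: [0.4472, -0.2482, 0.2318]
tcp_rot: [3.141, 0.036, 0.002]
wrist_force: [-0.2, -0.5, -0.2]
width: 0.449
grip_force: 0.0
```

Call:
apply_moves(fingers=[0.45,0.45,0.45,0.45,0.45,0.45,0.45,0.45,0.45,0.45,0.45], travel=[[0.15,-0.98,0],[0.15,-0.98,0],[0.15,-0.98,0],[0.15,-0.98,0],[0.15,-0.98,0],[0.15,-0.98,0],[0.15,-0.98,0],[0.15,-0.98,0],[0.15,-0.98,0],[0,0,0],[0,0,0]], rotation=[[0,0,0],[0,0,0],[0,0,0],[0,0,0],[0,0,0],[0,0,0],[0,0,0],[0,0,0],[0,0,0],[0,0,0],[0,0,0]])

```text
time: 3.6
tool_pos: [0.5032, 0.1936, 0.2312]
tcp_rot: [3.141, 0.042, -0.001]
wrist_force: [-0.6, -0.5, -0.1]
width: 0.452
grip_force: 0.0
```

Run:
```python
from h import *
s=read_state();print(s['time'],np.round(s['tool_pos'],4),s['width'],np.round(s['wrist_force'],2));print(R.from_rotvec(s['tcp_rot']).as_matrix().round(3));print(np.round(s['q'],2))
```

```text
3.6 [0.5032 0.1936 0.2312] 0.4518507931352502 [-0.62 -0.48 -0.13]
[[ 1.     0.026 -0.   ]
 [ 0.026 -1.    -0.001]
 [-0.     0.001 -1.   ]]
[ 0.32  0.01  1.89 -0.    1.24  1.87]
```

Call:
apply_moves(fingers=[0.45,0.45,0.45,0.45,0.45,0.45,0.45,0.45,0.45], travel=[[0.38,0.17,0],[0,0,0.7],[0,0,0.7],[0,0,0.7],[0,0,0.5],[0,0,0.3],[0,0,0.1],[0,0,0],[0,0,0]], rotation=[[0,0,0],[0,0,0],[0,0,0],[0,0,0],[0,0,0],[0,0,0],[0,0,0],[0,0,0],[0,0,0]])

```text
time: 4.5
tool_pos: [0.524, 0.1845, 0.0829]
tcp_rot: [-3.141, -0.036, -0.004]
wrist_force: [-0.2, 0.8, 0.2]
width: 0.448
grip_force: 0.0
```

Run:
```python
from h import *
c=read_camera('side');cv2.imwrite('pics/s1.png',cv2.resize(c['image'][130:330,100:360,::-1],(780,600)))
```

```text
(no output)
```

View pics/s1.png

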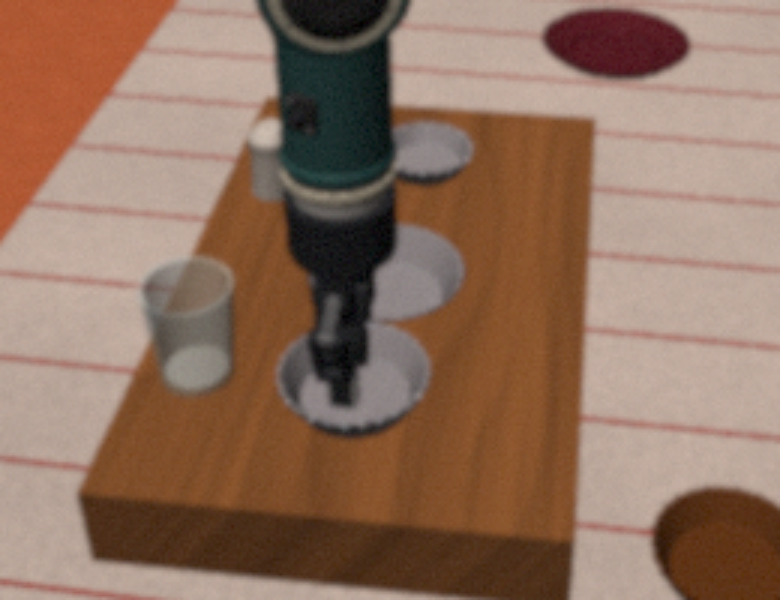

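The crop shows the fingers inside the wide tin, near its middle at (342,390), clear of the glass. I lower gently to find the floor.

Call:
apply_moves(fingers=[0.45,0.45,0.45,0.45,0.45], travel=[[0,0,0.06],[0,0,0.06],[0,0,0.04],[0,0,0],[0,0,0]], rotation=[[0,0,0],[0,0,0],[0,0,0],[0,0,0],[0,0,0]])

```text
time: 5.05
tool_pos: [0.5226, 0.1846, 0.0732]
tcp_rot: [3.141, 0.037, -0.0]
wrist_force: [-0.1, -0.3, 0.8]
width: 0.45
grip_force: 0.0
```

Call:
apply_moves(fingers=[0.45,0.45,0.45,0.45,0.45,0.45,0.45,0.45,0.45,0.45,0.45], travel=[[0,0.1,0],[0,0.2,0],[0,0.2,0],[0,0.2,0],[0,0.2,0],[0,0.2,0],[0,0.2,0],[0,0.2,0],[0,0.2,0],[0,0.2,0],[0,0,0]], rotation=[[0,0,0],[0,0,0],[0,0,0],[0,0,0],[0,0,0],[0,0,0],[0,0,0],[0,0,0],[0,0,0],[0,0,0],[0,0,0]])

```text
time: 6.15
tool_pos: [0.5248, 0.0882, 0.0732]
tcp_rot: [3.141, 0.035, -0.0]
wrist_force: [0.3, 0.7, -0.2]
width: 0.45
grip_force: 0.0
```

Run:
```python
from h import *
c=read_camera('side');cv2.imwrite('pics/s2.png',cv2.resize(c['image'][130:330,100:360,::-1],(780,600)))
c=read_camera('top')
for z in(.098,):print(centre('top',c,'wide_tin',z))
```

```text
[(0.91, [69.2, 169.4, 38.9, 36.1], 476, 356, 99, 106), (0.87, [164.2, 149.1, 38.2, 37.5], 500, 72, 30, 52), (0.6, [111.2, 109.4, 199.1, 124.5], 533, -67, 378, 424)]
```

View pics/s2.png

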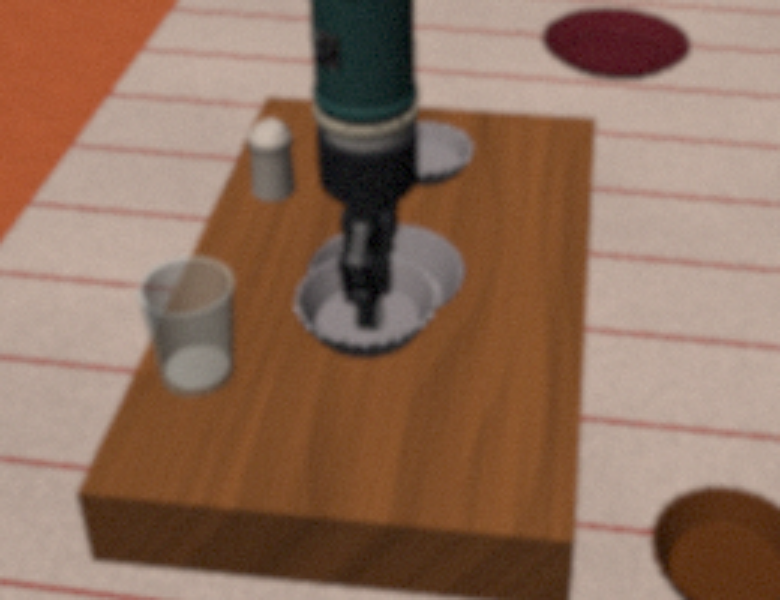

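The tin at (367,300) follows the fingers and overlaps the well at (400,260). I continue to the centre.

Call:
apply_moves(fingers=[0.45,0.45,0.45,0.45,0.45,0.45,0.45,0.45], travel=[[0,0.2,0],[0,0.2,0],[0,0.2,0],[0,0.2,0],[0,0.2,0],[0,0.2,0],[0,0,0],[0,0,0]], rotation=[[0,0,0],[0,0,0],[0,0,0],[0,0,0],[0,0,0],[0,0,0],[0,0,0],[0,0,0]])

```text
time: 7.1
tool_pos: [0.5263, 0.0292, 0.0733]
tcp_rot: [-3.141, -0.035, -0.0]
wrist_force: [-0.9, -0.3, 0.3]
width: 0.452
grip_force: 0.0
```

Run:
```python
from h import *
c=read_camera('side');cv2.imwrite('pics/s3.png',cv2.resize(c['image'][190:290,170:300,::-1],(780,600)))
```

```text
(no output)
```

View pics/s3.png

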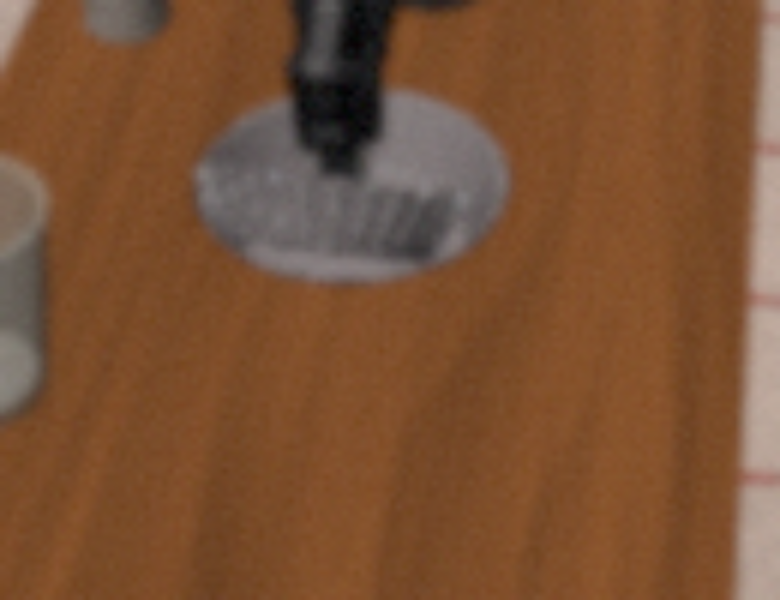

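The tin at (350,180) is in the well but askew. Its near (+y) side is high, with the fluted outside showing around (350,225). I press down with both fingers.

Call:
apply_moves(fingers=[0.45,0.45,0.45,0.45,0.45,0.45], travel=[[0,0,0.1],[0,0,0.1],[0,0,0.1],[0,0,0.1],[0,0,0.06],[0,0,0]], rotation=[[0,0,0],[0,0,0],[0,0,0],[0,0,0],[0,0,0],[0,0,0]])

```text
time: 7.75
tool_pos: [0.5275, 0.0289, 0.0522]
tcp_rot: [3.14, 0.038, 0.002]
wrist_force: [-5.3, -4.9, 14.0]
width: 0.445
grip_force: 6.6
```

Call:
apply_moves(fingers=[0.45,0.45,0.45,0.45], travel=[[0,-0.06,0.04],[0,0,0.04],[0,0,0.02],[0,0,0]], rotation=[[0,0,0],[0,0,0],[0,0,0],[0,0,0]])

```text
time: 8.15
tool_pos: [0.528, 0.0296, 0.0513]
tcp_rot: [3.136, 0.041, 0.002]
wrist_force: [-16.4, -13.2, 41.1]
width: 0.444
grip_force: 20.2
```

Run:
```python
from h import *
c=read_camera('side');cv2.imwrite('pics/s4.png',np.hstack([cv2.resize(c['image'][200:265,180:280,::-1],(800,520))]))
```

```text
(no output)
```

View pics/s4.png

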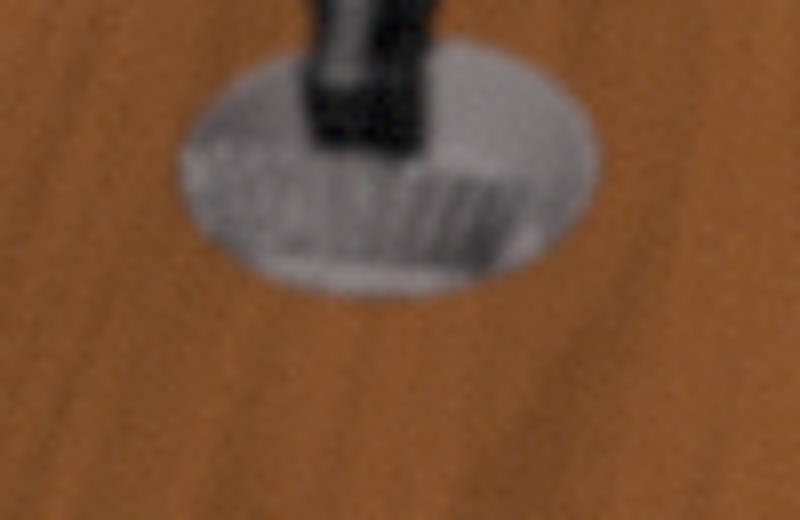

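The tin is jammed. The force points to the floor's high side being towards +x, +y. I back off and view it from the top.

Call:
apply_moves(fingers=[0.45,0.45,0,0,0,0,0,0], travel=[[0,0,-0.2],[0,0,-1],[-1,0,-0.5],[-1,0,0],[-1,0,0],[0,0,0],[0,0,0],[0,0,0]], rotation=[[0,0,0],[0,0,0],[0,0,0],[0,0,0],[0,0,0],[0,0,0],[0,0,0],[0,0,0]])

```text
time: 9.0
tool_pos: [0.3829, 0.0292, 0.1282]
tcp_rot: [-3.141, -0.037, -0.003]
wrist_force: [-0.5, -0.4, 0.3]
width: -0.002
grip_force: 0.0
```

Run:
```python
from h import *
s=read_state();print(np.round(s['tool_pos'],4),R.from_rotvec(s['tcp_rot']).as_matrix().round(3))
a=read_camera('side')['image'][200:265,180:280]
c=read_camera('top');b=c['image'][140:205,165:265]
print(c['extrinsics'],)
cv2.imwrite('pics/s5.png',np.hstack([cv2.resize(x,(400,260),interpolation=cv2.INTER_CUBIC) for x in(a,b)])[:,:,::-1])
for cam in('top','side'):
  for n in('wide_tin','wide_tin_rim'):print(cam,n,ls(tip_of(cam,n)))
```

```text
[0.3829 0.0292 0.1282] [[ 1.     0.023  0.002]
 [ 0.023 -1.     0.   ]
 [ 0.002 -0.    -1.   ]]
[[ 0.0023387  -0.99999622  0.00144356 -0.09521333]
 [-0.99720006 -0.00244006 -0.07474015  0.47457121]
 [ 0.07474339 -0.00126472 -0.997202    1.04523097]
 [ 0.          0.          0.          1.        ]]
top wide_tin [(0.91, [192, 167]), (0.85, [134, 274]), (0.74, [92, 187])]
top wide_tin_rim [(0.9, [85, 190]), (0.78, [200, 173]), (0.62, [131, 272])]
side wide_tin [(0.88, [225, 229]), (0.88, [215, 367]), (0.74, [341, 321]), (0.21, [242, 184])]
side wide_tin_rim [(0.96, [227, 219]), (0.84, [218, 356]), (0.83, [345, 311])]
```

View pics/s5.png

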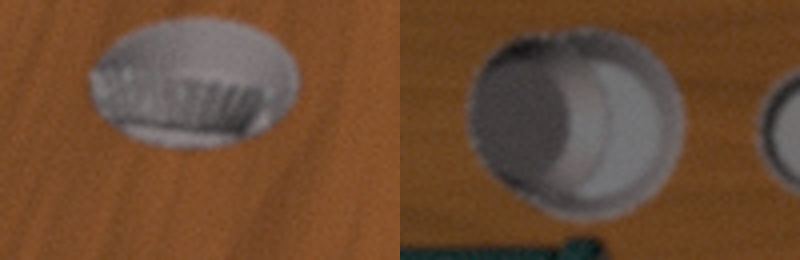

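Run:
```python
from h import *
ct=read_camera('top');cs=read_camera('side')
def tri(a,b):
    o1,d1=ray(ct,a);o2,d2=ray(cs,b);d1/=np.linalg.norm(d1);d2/=np.linalg.norm(d2)
    A=np.stack([d1,-d2],1);t=np.linalg.lstsq(A,o2-o1,rcond=None)[0]
    p,q=o1+t[0]*d1,o2+t[1]*d2;return ((p+q)/2).round(4),np.linalg.norm(p-q).round(4)
P={}
for n in('wide_tin','wide_tin_rim'):
    f=lambda cam,g:min((d['location'] for d in tip_of(cam,n)),key=lambda p:np.hypot(*(np.array(p)-g)))
    a,b=f('top',[197,170]),f('side',[226,224]);print(n,a,b,tri(a,b))
for cam,c,g in(('top',ct,200),('side',cs,226)):
    for d in regions_of(cam,'wide_tin'):
        print(cam,np.round(d['bbox']),d['p'])
print('cam side pos',ray(cs,[256,192])[0])
```

```text
wide_tin [192.6, 167.8] [224.1, 230.7] (array([0.5301, 0.0789, 0.0746]), np.float64(0.0059))
wide_tin_rim [203.7, 171.6] [224.6, 219.2] (array([0.5265, 0.0479, 0.0851]), np.float64(0.0102))
top [ 67. 173.  40.  34.] 0.89
top [180. 146.  38.  42.] 0.8
top [116. 256.  39.  38.] 0.66
side [201. 214.  46.  22.] 0.8
side [185. 335.  66.  49.] 0.72
side [318. 294.  54.  44.] 0.66
side [229. 172.  27.  20.] 0.17
cam side pos [0.35601857 0.85630681 0.73391627]
```

The top crop (right) shows the tin's dark, sloping floor at (520,120) and its low rim on the well floor at (605,120). So it hangs by its +y foot on the well's edge, tilted about 40°. I push it on towards −y from outside its rear wall with shut fingers.

Call:
apply_moves(fingers=[0,0,0,0,0,0,0,0,0,0], travel=[[0,-0.8,0],[0,-0.8,0],[0,-0.8,0],[0.75,0,0],[0.75,0,0],[0.7,0,0],[0.7,0,0],[0,0,0.5],[0,0,0.44],[0,0,0]], rotation=[[0,0,0],[0,0,0],[0,0,0],[0,0,0],[0,0,0],[0,0,0],[0,0,0],[0,0,0],[0,0,0],[0,0,0]])

```text
time: 10.7
tool_pos: [0.5208, 0.1517, 0.0771]
tcp_rot: [3.14, 0.036, -0.011]
wrist_force: [-1.7, 0.1, -0.5]
width: 0.003
grip_force: 0.0
```

Call:
apply_moves(fingers=[0,0,0,0,0,0,0,0,0], travel=[[0,0.1,0],[0,0.1,0],[0,0.1,0],[0,0.1,0],[0,0.1,0],[0,0.1,0],[0,0.1,0],[0,0.1,0],[0,0,0]], rotation=[[0,0,0],[0,0,0],[0,0,0],[0,0,0],[0,0,0],[0,0,0],[0,0,0],[0,0,0],[0,0,0]])

```text
time: 11.6
tool_pos: [0.5284, 0.1135, 0.0844]
tcp_rot: [-3.139, -0.036, -0.013]
wrist_force: [-0.0, 4.6, 9.6]
width: -0.001
grip_force: 0.0
```

```bash
cat > look.py <<'E'
from h import *
import sys
a=read_camera('side')['image'][200:265,180:280]
c=read_camera('top');b=c['image'][140:205,165:265]
cv2.imwrite(sys.argv[1],np.hstack([cv2.resize(x,(400,260),interpolation=cv2.INTER_CUBIC) for x in(a,b)])[:,:,::-1])
for d in regions_of('top','wide_tin'): print(np.round(d['bbox']),d['p'])
for n in('wide_tin','wide_tin_rim'):
  for cam in('top','side'): print(n,cam,ls(tip_of(cam,n)))
E
python3 look.py pics/s6.png
```

```text
[184. 146.  34.  40.] 0.72
[ 69. 170.  33.  36.] 0.57
wide_tin top [(0.95, [196, 168]), (0.57, [90, 188])]
wide_tin side [(0.95, [222, 227]), (0.95, [340, 322]), (0.64, [216, 368]), (0.21, [169, 255])]
wide_tin_rim top [(0.75, [86, 190]), (0.65, [202, 171])]
wide_tin_rim side [(0.88, [218, 356]), (0.6, [227, 217]), (0.57, [346, 310])]
```

Call:
apply_moves(fingers=[0,0,0,0,0], travel=[[0,0.1,0],[0,0.1,0],[0,0.1,0],[0,0,0],[0,0,0]], rotation=[[0,0,0],[0,0,0],[0,0,0],[0,0,0],[0,0,0]])

```text
time: 12.45
tool_pos: [0.5321, 0.1003, 0.0886]
tcp_rot: [-3.136, -0.035, -0.023]
wrist_force: [-1.9, 10.0, 26.6]
width: 0.003
grip_force: 2.2
```

```bash
python3 look.py pics/s7.png
```

```text
[ 67. 170.  41.  36.] 0.66
[190. 146.  29.  42.] 0.57
wide_tin top [(0.82, [198, 167]), (0.8, [89, 190])]
wide_tin side [(0.98, [223, 225]), (0.85, [341, 320]), (0.67, [213, 367])]
wide_tin_rim top [(0.84, [83, 192]), (0.79, [206, 171])]
wide_tin_rim side [(0.98, [346, 307]), (0.84, [227, 212]), (0.73, [216, 354])]
```

View pics/s7.png

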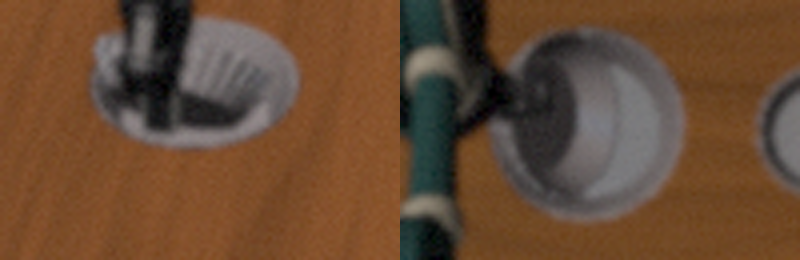

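The finger at (160,100) is steepening the tin: its dark underside now shows at (210,115). I back off at once and measure how it rests.

Call:
apply_moves(fingers=[0,0,0,0,0,0], travel=[[0,-0.1,-0.1],[0,-0.4,-0.3],[0,-0.6,-0.6],[-0.8,-0.5,-0.5],[-1,0,0],[-0.4,0,0]], rotation=[[0,0,0],[0,0,0],[0,0,0],[0,0,0],[0,0,0],[0,0,0]])

```text
time: 13.4
tool_pos: [0.4122, 0.1734, 0.154]
tcp_rot: [3.141, 0.039, -0.003]
wrist_force: [-0.0, 0.3, -0.8]
width: 0.003
grip_force: 0.0
```

```bash
cat > fit.py <<'E'
# pose of a tin in the y-z plane (tilt th about x) by fitting its silhouette masks in both cameras
from h import *
from scipy.optimize import minimize
import sys
def proj(c,P):
    E=np.array(c['extrinsics']);K=np.array([[c['fx'],0,c['cx']],[0,c['fy'],c['cy']],[0,0,1.]])
    return cv2.projectPoints(P,cv2.Rodrigues(E[:3,:3])[0],E[:3,3],K,np.array([c['k1'],0,0,0,0.]))[0].reshape(-1,2)
def tin(p,rf,rr,h):
    x,y,z,ax,ay=p;a=np.linspace(0,2*np.pi,60,endpoint=False);cs=np.stack([np.cos(a),np.sin(a)],1)
    P=np.vstack([np.c_[cs*rf,0*a],np.c_[cs*rr,0*a+h]])
    return P@R.from_rotvec([ax,ay,0]).as_matrix().T+[x,y,z]
def masks(n,guess):
    out=[]
    for cam in('top','side'):
        c=read_camera(cam);g=proj(c,np.array([guess]))[0]
        best=None
        for d in regions_of(cam,n):
            b=d['bbox'];q=np.array([b[0]+b[2]/2,b[1]+b[3]/2])
            if np.hypot(*(q-g))<25 and b[2]<70 and best is None:best=d
        if best is not None: out.append((c,best['mask']))
        else: print('none',cam)
    return out
def fit(ms,dims,starts):
    def cost(p):
        P=tin(p,*dims);s=0
        for c,m in ms:
            S=4;big=np.zeros((384*S,512*S),np.uint8);cv2.fillConvexPoly(big,cv2.convexHull((proj(c,P)*S).astype(np.int32)),1)
            w=cv2.resize(big*255,(512,384),interpolation=cv2.INTER_AREA)/255.
            s+=1-np.minimum(w,m).sum()/np.maximum(w,m).sum()
        return s
    rs=[minimize(cost,s,method='Nelder-Mead',options=dict(initial_simplex=np.vstack([s]+[np.array(s)+d for d in np.diag([.01,.01,.01,.2,.2])]),maxiter=250)) for s in starts]
    return sorted(rs,key=lambda r:r.fun)
if __name__=='__main__':
    ms=masks('wide_tin',[.527,.05,.07])
    for r in fit(ms,(.042,.056,.028),[[.527,.06,.06,t,0] for t in(.3,.8,1.2)]+[[.526,.03,.04,0,0],[.526,.03,.05,-.3,0]]):print(round(r.fun,3),r.x.round(3))
E
python3 fit.py; python3 look.py pics/s8.png
```

```text
0.101 [ 0.529  0.067  0.059  0.599 -0.028]
0.104 [0.528 0.07  0.06  0.788 0.011]
0.104 [0.528 0.07  0.06  0.786 0.008]
0.613 [ 0.535  0.047  0.041 -0.3   -0.196]
0.63 [ 0.533  0.049  0.037 -0.125 -0.065]
[182. 147.  36.  41.] 0.67
[130. 256.  26.  36.] 0.64
wide_tin top [(0.93, [194, 170]), (0.62, [137, 275]), (0.49, [91, 189]), (0.2, [250, 125]), (0.16, [213, 172])]
wide_tin side [(0.89, [226, 228]), (0.85, [216, 363]), (0.56, [343, 324])]
wide_tin_rim top [(0.9, [201, 170]), (0.69, [83, 189]), (0.65, [132, 272])]
wide_tin_rim side [(0.78, [346, 310]), (0.64, [216, 356]), (0.55, [223, 216]), (0.19, [191, 190])]
```

View pics/s8.png

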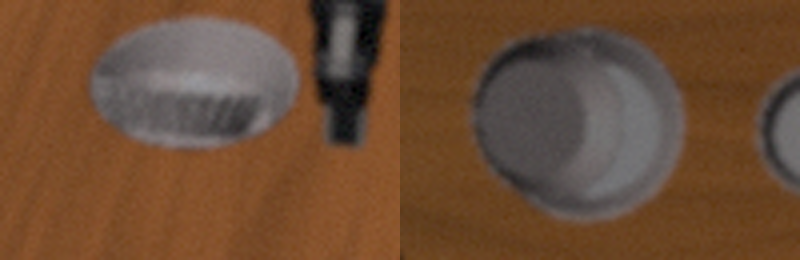

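The crops show the tin relaxed back to about 35° tilt, with its low foot corner near y 0.035 on the well floor and its underside on the +y lip. I put the shut fingers into its low corner and drag it on towards −y, low down.

Call:
apply_moves(fingers=[0,0,0,0,0,0,0,0,0], travel=[[0.6,0.67,0],[0.6,0.67,0],[0.56,0.67,0],[0.5,0.67,0],[0,0,0],[0,0,0.8],[0,0,0.6],[0,0,0.34],[0,0,0]], rotation=[[0,0,0],[0,0,0],[0,0,0],[0,0,0],[0,0,0],[0,0,0],[0,0,0],[0,0,0],[0,0,0]])

```text
time: 14.85
tool_pos: [0.5285, 0.0422, 0.0636]
tcp_rot: [-3.141, -0.036, 0.012]
wrist_force: [-1.3, -0.9, -0.1]
width: -0.003
grip_force: 0.0
```

Call:
apply_moves(fingers=[0,0,0,0], travel=[[0,0.1,0.06],[0,0.1,0.05],[0,0.1,0.05],[0,0,0]], rotation=[[0,0,0],[0,0,0],[0,0,0],[0,0,0]])

```text
time: 15.25
tool_pos: [0.5327, 0.0264, 0.0597]
tcp_rot: [3.141, 0.035, 0.002]
wrist_force: [-0.4, 0.0, 1.3]
width: -0.003
grip_force: 0.0
```

```bash
python3 fit.py
```

```text
0.802 [ 0.528  0.074  0.064  0.782 -0.002]
0.804 [ 0.528  0.077  0.066  0.779 -0.002]
0.808 [ 0.529  0.075  0.064  0.781 -0.01 ]
0.824 [ 0.53   0.07   0.062  0.61  -0.031]
0.895 [ 0.531  0.06   0.053  0.591 -0.032]
```

Call:
apply_moves(fingers=[0,0,0,0,0,0,0], travel=[[0,0.1,0.02],[0,0.1,0.02],[0,0.1,0.02],[0,0.1,0],[0,0.08,0],[0,0,0],[0,0,0]], rotation=[[0,0,0],[0,0,0],[0,0,0],[0,0,0],[0,0,0],[0,0,0],[0,0,0]])

```text
time: 16.15
tool_pos: [0.533, 0.0028, 0.0563]
tcp_rot: [3.141, 0.036, 0.001]
wrist_force: [-0.2, -0.1, 1.6]
width: 0.003
grip_force: 0.6
```

Run:
```python
from fit import *
s=read_state();print(s['tool_pos'],s['wrist_force'])
for cam in('top','side'):
    c=read_camera(cam)
    for d in regions_of(cam,'wide_tin'):print(cam,np.round(d['bbox']),round(d['p'],2))
c=read_camera('side')
best=[d for d in regions_of('side','wide_tin') if abs(d['bbox'][0]-205)<25 and d['bbox'][1]<240]
for d in best[:1]:
    for r in fit([(c,d['mask'])],(.042,.056,.028),[[.527,y,.06,t,0] for y,t in((.07,.6),(.04,.3),(.03,0))]):print(round(r.fun,3),r.x.round(3))
```

```text
[0.53295289 0.00280728 0.0562707 ] [-0.15010567 -0.0757971   1.6102009 ]
top [186. 165.  35.  22.] 0.78
top [ 68. 171.  43.  37.] 0.78
top [115. 254.  30.  38.] 0.78
side [185. 334.  62.  50.] 0.84
side [203. 213.  43.  18.] 0.74
side [318. 292.  52.  45.] 0.59
0.116 [ 0.536  0.033  0.042  0.598 -0.02 ]
0.116 [ 0.535  0.042  0.049  0.605 -0.029]
0.125 [0.529 0.063 0.066 0.749 0.014]
```

Call:
apply_moves(fingers=[0,0,0,0,0,0], travel=[[0,0,-0.8],[0,0,-1],[-1,0,0],[-1,0,0],[-0.7,0,0],[0,0,0]], rotation=[[0,0,0],[0,0,0],[0,0,0],[0,0,0],[0,0,0],[0,0,0]])

```text
time: 17.05
tool_pos: [0.3925, 0.0003, 0.1444]
tcp_rot: [-3.141, -0.037, 0.007]
wrist_force: [1.0, -0.6, 0.1]
width: -0.0
grip_force: 0.0
```

```bash
python3 fit.py
```

```text
0.079 [ 0.529  0.055  0.054  0.417 -0.05 ]
0.08 [ 0.529  0.054  0.053  0.404 -0.049]
0.084 [ 0.53   0.054  0.054  0.406 -0.053]
0.273 [0.527 0.067 0.062 0.948 0.027]
0.278 [0.527 0.066 0.061 0.949 0.038]
```

Call:
apply_moves(fingers=[0,0,0,0,0,0,0,0,0], travel=[[0.9,-0.15,0],[0.9,-0.15,0],[0.9,-0.14,0],[0,0,0],[0,0,0.8],[0,0,0.6],[0,0,0.24],[0,0,0.05],[0,0,0]], rotation=[[0,0,0],[0,0,0],[0,0,0],[0,0,0],[0,0,0],[0,0,0],[0,0,0],[0,0,0],[0,0,0]])

```text
time: 18.15
tool_pos: [0.5328, 0.0251, 0.0619]
tcp_rot: [-3.141, -0.037, -0.0]
wrist_force: [0.3, -0.1, 0.2]
width: 0.003
grip_force: 0.0
```

Call:
apply_moves(fingers=[0,0,0,0,0,0,0,0,0,0], travel=[[0,0.08,0.06],[0,0.08,0.04],[0,0.08,0.02],[0,0.08,0.02],[0,0.08,0],[0,0.08,0],[0,0.08,0],[0,0.08,0],[0,0.08,0],[0,0,0]], rotation=[[0,0,0],[0,0,0],[0,0,0],[0,0,0],[0,0,0],[0,0,0],[0,0,0],[0,0,0],[0,0,0],[0,0,0]])

```text
time: 19.15
tool_pos: [0.5331, -0.0109, 0.0547]
tcp_rot: [-3.141, -0.035, -0.0]
wrist_force: [0.6, 2.1, 2.8]
width: -0.003
grip_force: 2.0
```

Call:
apply_moves(fingers=[0,0,0,0,0,0], travel=[[0,0,-0.8],[0,0,-1],[-1,0,0],[-1,0,0],[-0.7,0,0],[0,0,0]], rotation=[[0,0,0],[0,0,0],[0,0,0],[0,0,0],[0,0,0],[0,0,0]])

```text
time: 19.75
tool_pos: [0.3928, -0.0141, 0.1429]
tcp_rot: [3.141, 0.037, -0.007]
wrist_force: [0.2, 0.3, 0.3]
width: -0.001
grip_force: 0.0
```

```bash
python3 fit.py
```

```text
0.137 [0.526 0.035 0.044 0.221 0.058]
0.138 [0.525 0.035 0.044 0.209 0.077]
0.142 [0.527 0.034 0.042 0.206 0.027]
0.382 [0.523 0.054 0.056 1.044 0.192]
0.387 [0.524 0.052 0.055 1.042 0.173]
```

Call:
apply_moves(fingers=[0,0,0,0,0,0,0,0,0], travel=[[0.86,-0.42,0],[0.86,-0.42,0],[0.86,-0.42,0],[0,0,0],[0,0,0.8],[0,0,0.6],[0,0,0.3],[0,0,0.1],[0,0,0]], rotation=[[0,0,0],[0,0,0],[0,0,0],[0,0,0],[0,0,0],[0,0,0],[0,0,0],[0,0,0],[0,0,0]])

```text
time: 20.85
tool_pos: [0.5257, 0.0518, 0.0543]
tcp_rot: [3.141, 0.036, -0.001]
wrist_force: [-0.2, -0.3, -0.3]
width: 0.001
grip_force: 0.0
```

Call:
apply_moves(fingers=[0,0,0,0], travel=[[0,0,0.06],[0,0,0.04],[0,0,0.04],[0,0,0]], rotation=[[0,0,0],[0,0,0],[0,0,0],[0,0,0]])

```text
time: 21.25
tool_pos: [0.5258, 0.052, 0.048]
tcp_rot: [-3.141, -0.037, -0.001]
wrist_force: [0.4, 0.4, -0.6]
width: 0.003
grip_force: 0.0
```

Call:
apply_moves(fingers=[0,0,0,0], travel=[[0,0,0.04],[0,0,0.04],[0,0,0.02],[0,0,0]], rotation=[[0,0,0],[0,0,0],[0,0,0],[0,0,0]])

```text
time: 21.65
tool_pos: [0.5259, 0.052, 0.044]
tcp_rot: [3.141, 0.037, -0.0]
wrist_force: [-4.5, -0.5, 10.0]
width: 0.002
grip_force: 5.4
```

Call:
apply_moves(fingers=[0,0,0,0,0,0], travel=[[0,0,-0.9],[0,0,-1],[-1,0,0],[-1,0,0],[-0.7,0,0],[0,0,0]], rotation=[[0,0,0],[0,0,0],[0,0,0],[0,0,0],[0,0,0],[0,0,0]])

```text
time: 22.25
tool_pos: [0.3854, 0.0487, 0.136]
tcp_rot: [3.141, 0.037, -0.006]
wrist_force: [-0.3, -0.7, -0.3]
width: -0.007
grip_force: 0.0
```

```bash
python3 fit.py
python3 - <<'E'
from h import *
for cam in('top','side'):
    c=read_camera(cam)
    for n,z in(('wide_tin',.04),('wide_tin_rim',.068),('narrow_tin_rim',.092)):
        for d in tip_of(cam,n):
            p=at_z(c,d['location'],z)
            if abs(p[1])<.16 and p[0]>.45:print(cam,n,round(d['p'],2),p[:2].round(4))
E
```

```text
0.134 [0.525 0.034 0.043 0.196 0.063]
0.134 [0.525 0.035 0.044 0.2   0.075]
0.172 [0.527 0.031 0.038 0.08  0.032]
0.368 [0.522 0.056 0.058 1.069 0.199]
0.373 [0.523 0.056 0.057 1.063 0.185]
top wide_tin 0.78 [0.5325 0.0346]
top wide_tin 0.36 [ 0.5205 -0.131 ]
top wide_tin_rim 0.98 [0.5258 0.0292]
top narrow_tin_rim 0.64 [ 0.5187 -0.1232]
side wide_tin 0.71 [0.5255 0.0266]
side wide_tin_rim 0.55 [0.5274 0.0283]
side narrow_tin_rim 0.79 [ 0.5122 -0.1231]
side narrow_tin_rim 0.47 [0.5097 0.1379]
```

Call:
apply_moves(fingers=[0,0,0,0,0,0,0,0,0,0,0,0], travel=[[0.8,0.12,0],[0.8,0.12,0],[0.8,0.12,0],[0.8,0.12,0],[0,0,0],[0,0,0.8],[0,0,0.6],[0,0,0.3],[0,0,0.08],[0,0,0.05],[0,0,0.03],[0,0,0]], rotation=[[0,0,0],[0,0,0],[0,0,0],[0,0,0],[0,0,0],[0,0,0],[0,0,0],[0,0,0],[0,0,0],[0,0,0],[0,0,0],[0,0,0]])

```text
time: 24.05
tool_pos: [0.5523, 0.0286, 0.046]
tcp_rot: [3.141, 0.037, 0.004]
wrist_force: [0.0, -0.5, 1.4]
width: 0.001
grip_force: 0.0
```

Call:
apply_moves(fingers=[0,0,0], travel=[[0,0,0.03],[0,0,0.03],[0,0,0]], rotation=[[0,0,0],[0,0,0],[0,0,0]])

```text
time: 24.35
tool_pos: [0.5523, 0.0286, 0.044]
tcp_rot: [3.141, 0.037, 0.003]
wrist_force: [-3.6, -0.5, 10.0]
width: -0.001
grip_force: 5.4
```

Call:
apply_moves(fingers=[0,0,0,0,0,0,0], travel=[[0,0,-0.3],[-0.55,0,0],[-0.55,0,0],[0,0,0.15],[0,0,0.1],[0,0,0.05],[0,0,0]], rotation=[[0,0,0],[0,0,0],[0,0,0],[0,0,0],[0,0,0],[0,0,0],[0,0,0]])

```text
time: 25.05
tool_pos: [0.4975, 0.0273, 0.044]
tcp_rot: [-3.141, -0.037, -0.0]
wrist_force: [-6.7, 0.4, 18.0]
width: 0.001
grip_force: 9.4
```

The finger touches the wide tin's floor at z 0.044 at +x, −x and +y, so the tin is home and level. For the narrow tin I spread the fingers inside it and keep both tips on its floor, so that it can't tip at the edge.

Call:
apply_moves(fingers=[0,0,0,0.32,0.32,0.32,0.32,0.32,0.32,0.32], newtons=20, travel=[[0,0,-0.8],[0,0,-1],[0.1,0.8,-0.2],[0.1,0.8,0],[0.1,0.8,0],[0.05,0.8,0],[0,0,0],[0,0,0.6],[0,0,0.5],[0,0,0]], rotation=[[0,0,0],[0,0,0],[0,0,0],[0,0,0],[0,0,0],[0,0,0],[0,0,0],[0,0,0],[0,0,0],[0,0,0]])

```text
time: 26.05
tool_pos: [0.5145, -0.131, 0.0826]
tcp_rot: [-3.139, -0.036, 0.012]
wrist_force: [-1.1, -0.1, -0.8]
width: 0.322
grip_force: 0.0
```

Run:
```python
from fit import *
s=read_state();print(s['tool_pos'],s['width'])
ms=masks('narrow_tin',[.52,-.133,.08]);print(len(ms))
for r in fit(ms,(.034,.045,.022),[[.52,-.133,.07,0,0],[.525,-.125,.07,0,0]]):print(round(r.fun,3),r.x.round(3))
```

```text
[ 0.51448287 -0.131001    0.08261557] 0.32197523807885353
2
1.083 [ 0.518 -0.13   0.067  0.147  0.007]
1.083 [ 0.517 -0.13   0.067  0.164  0.013]
```

Call:
apply_moves(fingers=[0.32,0.32,0.32,0.32,0.32], travel=[[0.04,0,0.06],[0,0,0.05],[0,0,0.03],[0,0,0],[0,0,0]], rotation=[[0,0,0],[0,0,0],[0,0,0],[0,0,0],[0,0,0]])

```text
time: 26.75
tool_pos: [0.5193, -0.1322, 0.0796]
tcp_rot: [-3.141, -0.037, 0.0]
wrist_force: [0.5, 0.0, 1.0]
width: 0.32
grip_force: 0.0
```

Call:
apply_moves(fingers=[0.32,0.32,0.32,0.32,0.32], travel=[[0,0,0.05],[0,0,0.04],[0,0,0.04],[0,0,0],[0,0,0]], rotation=[[0,0,0],[0,0,0],[0,0,0],[0,0,0],[0,0,0]])

```text
time: 27.25
tool_pos: [0.5194, -0.1323, 0.0738]
tcp_rot: [-3.141, -0.037, 0.0]
wrist_force: [-2.5, 0.4, 6.5]
width: 0.321
grip_force: 3.0
```

Call:
apply_moves(fingers=[0.32,0.32,0.32,0.32,0.32,0.32,0.32,0.32,0.32,0.32,0.32,0.32], travel=[[0.01,-0.1,-0.01],[0.012,-0.2,0],[0.012,-0.2,0],[0.012,-0.2,0],[0.012,-0.2,0],[0.012,-0.2,0],[0.012,-0.2,0],[0.012,-0.2,0],[0.012,-0.2,0],[0.012,-0.2,0],[0.012,-0.2,0],[0,0,0]], rotation=[[0,0,0],[0,0,0],[0,0,0],[0,0,0],[0,0,0],[0,0,0],[0,0,0],[0,0,0],[0,0,0],[0,0,0],[0,0,0],[0,0,0]])

```text
time: 28.45
tool_pos: [0.5236, -0.0252, 0.0738]
tcp_rot: [-3.14, -0.037, -0.001]
wrist_force: [0.6, 1.9, 5.9]
width: 0.319
grip_force: 3.0
```

Call:
apply_moves(fingers=[0.32,0.32,0.32,0.32,0.32,0.32,0.32], travel=[[0.012,-0.2,0],[0.012,-0.2,0],[0.012,-0.2,0],[0.012,-0.2,0],[0.012,-0.2,0],[0,-0.16,0],[0,0,0]], rotation=[[0,0,0],[0,0,0],[0,0,0],[0,0,0],[0,0,0],[0,0,0],[0,0,0]])

```text
time: 29.15
tool_pos: [0.5247, 0.0322, 0.0732]
tcp_rot: [-3.141, -0.039, 0.001]
wrist_force: [0.4, -0.0, 0.5]
width: 0.32
grip_force: 0.0
```

Run:
```python
from h import *
for cam in('top','side'):
    c=read_camera(cam)
    for n,z in(('narrow_tin',.044),('narrow_tin_rim',.066),('wide_tin_rim',.068)):
        for d in tip_of(cam,n):
            p=at_z(c,d['location'],z)
            if abs(p[1])<.2 and p[0]>.45:print(cam,n,round(d['p'],2),p[:2].round(4))
```

```text
top narrow_tin 0.68 [0.5213 0.0037]
top narrow_tin_rim 0.52 [0.5256 0.0094]
top wide_tin_rim 0.52 [0.5208 0.0341]
side narrow_tin 0.78 [ 0.5234 -0.0366]
side narrow_tin 0.5 [ 0.6562 -0.1024]
side narrow_tin_rim 0.59 [ 0.5292 -0.0139]
side wide_tin_rim 0.79 [0.5239 0.0306]
```

Call:
apply_moves(fingers=[0.32,0.32,0,0,0,0], travel=[[0,0,-0.6],[0,0,-0.9],[-1,0,0],[-1,0,0],[-0.8,0,0],[0,0,0]], rotation=[[0,0,0],[0,0,0],[0,0,0],[0,0,0],[0,0,0],[0,0,0]])

```text
time: 30.15
tool_pos: [0.3794, 0.0275, 0.1469]
tcp_rot: [3.141, 0.036, -0.007]
wrist_force: [0.1, -0.2, -0.5]
width: 0.0
grip_force: 0.0
```

```bash
cat > fn.py <<'E'
from fit import *
ms=masks('narrow_tin',[.525,.01,.06])
for r in fit(ms,(.034,.045,.022),[[.525,y,.058,t,0] for y,t in((0,-.3),(0,-.7),(.02,0),(-.02,-1),(.01,-.3))])[:4]:print(round(r.fun,3),r.x.round(3))
for cam in('top','side'):
    c=read_camera(cam)
    for n,z in(('narrow_tin',.044),('narrow_tin_rim',.066),('wide_tin_rim',.068)):
        for d in tip_of(cam,n):
            p=at_z(c,d['location'],z)
            if abs(p[1])<.2 and p[0]>.45:print(cam,n,round(d['p'],2),p[:2].round(4))
E
python3 fn.py
```

```text
0.075 [ 0.524 -0.008  0.062 -0.712  0.062]
0.077 [ 0.524 -0.008  0.062 -0.709  0.067]
0.079 [ 0.525 -0.009  0.062 -0.702  0.021]
0.103 [ 0.526 -0.009  0.061 -0.672 -0.036]
top narrow_tin 0.82 [0.5261 0.0006]
top narrow_tin_rim 0.6 [0.5247 0.0099]
top wide_tin_rim 0.94 [0.5222 0.0363]
side narrow_tin 0.89 [ 0.519 -0.04 ]
side narrow_tin_rim 0.74 [ 0.5263 -0.0109]
side wide_tin_rim 0.78 [0.5241 0.0352]
```

The narrow tin hangs the same way, 41° askew with its low corner near y 0.018. The same remedy applies: shut fingers into the low corner, drag towards +y.

Call:
apply_moves(fingers=[0,0,0,0,0,0,0,0,0], travel=[[0.98,0.06,0],[0.98,0.06,0],[0.96,0.06,0],[0,0,0],[0,0,0.8],[0,0,0.6],[0,0,0.3],[0,0,0.06],[0,0,0]], rotation=[[0,0,0],[0,0,0],[0,0,0],[0,0,0],[0,0,0],[0,0,0],[0,0,0],[0,0,0],[0,0,0]])

```text
time: 31.65
tool_pos: [0.5313, 0.0221, 0.0608]
tcp_rot: [-3.141, -0.037, 0.0]
wrist_force: [0.6, 0.3, 0.6]
width: -0.002
grip_force: 0.0
```

Call:
apply_moves(fingers=[0,0,0,0,0,0,0,0], travel=[[0,-0.06,0.06],[0,-0.08,0.04],[0,-0.08,0.02],[0,-0.08,0],[0,-0.08,0],[0,-0.08,0],[0,-0.08,0],[0,0,0]], rotation=[[0,0,0],[0,0,0],[0,0,0],[0,0,0],[0,0,0],[0,0,0],[0,0,0],[0,0,0]])

```text
time: 32.45
tool_pos: [0.5306, 0.0497, 0.0545]
tcp_rot: [-3.141, -0.038, 0.0]
wrist_force: [0.2, -0.4, -0.2]
width: 0.003
grip_force: 0.0
```

Call:
apply_moves(fingers=[0,0,0,0], travel=[[0,-0.08,0.02],[0,-0.08,0],[0,-0.08,0],[0,0,0]], rotation=[[0,0,0],[0,0,0],[0,0,0],[0,0,0]])

```text
time: 32.85
tool_pos: [0.5303, 0.0616, 0.0535]
tcp_rot: [-3.141, -0.037, 0.0]
wrist_force: [0.8, 0.3, 0.2]
width: 0.001
grip_force: 0.0
```

Call:
apply_moves(fingers=[0,0,0,0,0], travel=[[0,0,-0.9],[0,0,-0.9],[-1,0,0],[-1,0,0],[-0.8,0,0]], rotation=[[0,0,0],[0,0,0],[0,0,0],[0,0,0],[0,0,0]])

```text
time: 33.35
tool_pos: [0.3882, 0.0577, 0.1436]
tcp_rot: [3.141, 0.037, -0.001]
wrist_force: [-0.8, -0.3, 0.8]
width: -0.004
grip_force: 0.0
```

```bash
python3 fn.py
```

```text
0.081 [ 0.528 -0.01   0.062 -0.736 -0.004]
0.082 [ 0.528 -0.01   0.063 -0.757  0.003]
0.082 [ 0.528 -0.01   0.063 -0.764 -0.006]
0.083 [ 0.527 -0.01   0.062 -0.746  0.01 ]
top narrow_tin 0.82 [5.185e-01 3.000e-04]
top narrow_tin_rim 0.55 [0.525  0.0102]
top wide_tin_rim 0.85 [0.5283 0.0361]
side narrow_tin 0.94 [ 0.5325 -0.0321]
side narrow_tin_rim 0.59 [ 0.5349 -0.01  ]
side wide_tin_rim 0.6 [0.5218 0.0266]
side wide_tin_rim 0.34 [0.52   0.0528]
```

Call:
apply_moves(fingers=[0,0,0,0,0,0,0,0,0], travel=[[0.92,0.29,0],[0.92,0.29,0],[0.9,0.29,0],[0,0,0],[0,0,0.8],[0,0,0.6],[0,0,0.3],[0,0,0.08],[0,0,0]], rotation=[[0,0,0],[0,0,0],[0,0,0],[0,0,0],[0,0,0],[0,0,0],[0,0,0],[0,0,0],[0,0,0]])

```text
time: 34.85
tool_pos: [0.528, 0.0183, 0.0551]
tcp_rot: [-3.14, -0.036, 0.002]
wrist_force: [-2.6, 1.3, 4.5]
width: -0.003
grip_force: 1.6
```

Call:
apply_moves(fingers=[0,0,0], travel=[[0,0,0.04],[0,0,0.04],[0,0,0]], rotation=[[0,0,0],[0,0,0],[0,0,0]])

```text
time: 35.15
tool_pos: [0.5295, 0.0187, 0.0537]
tcp_rot: [-3.14, -0.036, -0.003]
wrist_force: [-6.1, 4.4, 15.5]
width: 0.004
grip_force: 7.3
```

Call:
apply_moves(fingers=[0,0,0,0], travel=[[0,-0.08,0.03],[0,-0.08,0.03],[0,-0.08,0.01],[0,0,0]], rotation=[[0,0,0],[0,0,0],[0,0,0],[0,0,0]])

```text
time: 35.55
tool_pos: [0.531, 0.0297, 0.0501]
tcp_rot: [3.141, 0.037, 0.009]
wrist_force: [-0.0, 0.5, 8.3]
width: -0.009
grip_force: 5.7
```

Call:
apply_moves(fingers=[0,0,0,0,0], travel=[[0,-0.08,0],[0,-0.08,0],[0,-0.08,0],[0,-0.08,0],[0,0,0]], rotation=[[0,0,0],[0,0,0],[0,0,0],[0,0,0],[0,0,0]])

```text
time: 36.05
tool_pos: [0.5306, 0.0457, 0.0501]
tcp_rot: [3.141, 0.037, 0.009]
wrist_force: [-1.2, 0.9, 9.1]
width: 0.002
grip_force: 5.4
```

Run:
```python
from fit import *
c=read_camera('side')
for d in regions_of('side','narrow_tin'):
    print(np.round(d['bbox']),round(d['p'],2))
    b=d['bbox']
    if 195<b[0]<235 and b[2]<60:
        for r in fit([(c,d['mask'])],(.034,.045,.022),[[.525,-.01,.06,-.7,0],[.525,.01,.055,-.4,0],[.525,.03,.045,0,0]]):print(round(r.fun,3),r.x.round(3))
```

```text
[209. 201.  35.  33.] 0.55
0.447 [ 0.528  0.026  0.064 -0.545  0.056]
0.447 [ 0.53   0.017  0.058 -0.594  0.023]
0.455 [ 0.533 -0.     0.047 -0.721  0.066]
```

Call:
apply_moves(fingers=[0,0,0,0,0], travel=[[0,-0.08,0],[0,-0.08,0],[0,-0.08,0],[0,-0.06,0],[0,0,0]], rotation=[[0,0,0],[0,0,0],[0,0,0],[0,0,0],[0,0,0]])

```text
time: 36.65
tool_pos: [0.5299, 0.0594, 0.05]
tcp_rot: [3.139, 0.039, 0.008]
wrist_force: [-0.5, -6.3, 11.1]
width: -0.001
grip_force: 5.8
```

Call:
apply_moves(fingers=[0,0,0,0,0], travel=[[0,0,-0.95],[0,0,-0.9],[-1,0,0],[-1,0,0],[-0.8,0,0]], rotation=[[0,0,0],[0,0,0],[0,0,0],[0,0,0],[0,0,0]])

```text
time: 37.15
tool_pos: [0.3855, 0.0573, 0.1402]
tcp_rot: [-3.141, -0.037, -0.001]
wrist_force: [-0.9, 0.5, -0.0]
width: -0.001
grip_force: 0.0
```

```bash
python3 fn.py
```

```text
0.097 [ 0.529  0.028  0.042  0.087 -0.015]
0.097 [0.529 0.028 0.042 0.086 0.007]
0.099 [ 0.528  0.028  0.042  0.082 -0.002]
0.104 [0.528 0.029 0.043 0.105 0.018]
top narrow_tin 0.67 [0.5298 0.031 ]
top narrow_tin 0.45 [0.5263 0.0391]
top narrow_tin_rim 0.92 [0.5233 0.033 ]
top wide_tin_rim 0.94 [0.5253 0.0292]
side narrow_tin 0.91 [0.5326 0.0277]
side narrow_tin_rim 0.7 [0.5309 0.0279]
side wide_tin_rim 0.84 [0.5237 0.0331]
```

Both tins are now near home. I check and press the narrow tin's floor on several sides; home contact should be at z 0.048.

Call:
apply_moves(fingers=[0,0,0,0,0,0,0,0,0,0,0,0], travel=[[0.94,0.34,0],[0.94,0.34,0],[0.92,0.34,0],[0,0,0],[0,0,0.8],[0,0,0.6],[0,0,0.3],[0,0,0.08],[0,0,0.04],[0,0,0.04],[0,0,0.02],[0,0,0]], rotation=[[0,0,0],[0,0,0],[0,0,0],[0,0,0],[0,0,0],[0,0,0],[0,0,0],[0,0,0],[0,0,0],[0,0,0],[0,0,0],[0,0,0]])

```text
time: 38.95
tool_pos: [0.53, 0.0096, 0.0481]
tcp_rot: [3.141, 0.037, 0.005]
wrist_force: [-2.8, 0.3, 5.0]
width: 0.001
grip_force: 2.5
```

Contact is at 0.048 at −y. Next the +y and −x sides.

Call:
apply_moves(fingers=[0,0,0,0,0,0,0], travel=[[0,0,-0.25],[0,-0.4,0],[0,-0.4,0],[0,0,0.15],[0,0,0.08],[0,0,0.04],[0,0,0]], rotation=[[0,0,0],[0,0,0],[0,0,0],[0,0,0],[0,0,0],[0,0,0],[0,0,0]])

```text
time: 39.65
tool_pos: [0.5285, 0.0497, 0.0479]
tcp_rot: [-3.14, -0.035, -0.001]
wrist_force: [-7.5, 3.7, 21.8]
width: 0.003
grip_force: 10.9
```

Call:
apply_moves(fingers=[0,0,0,0,0,0], travel=[[0,0,-0.25],[-0.4,0.4,0],[0,0,0.15],[0,0,0.08],[0,0,0.04],[0,0,0]], rotation=[[0,0,0],[0,0,0],[0,0,0],[0,0,0],[0,0,0],[0,0,0]])

```text
time: 40.25
tool_pos: [0.5075, 0.0277, 0.0479]
tcp_rot: [3.139, 0.037, -0.006]
wrist_force: [-17.5, -4.7, 39.1]
width: 0.001
grip_force: 19.7
```

Call:
apply_moves(fingers=[0,0,0,0,0,0], travel=[[0,0,-0.95],[0,0,-0.9],[-1,0,0],[-1,0,0],[-0.4,0,0],[0,0,0]], rotation=[[0,0,0],[0,0,0],[0,0,0],[0,0,0],[0,0,0],[0,0,0]])

```text
time: 40.85
tool_pos: [0.3853, 0.0261, 0.1351]
tcp_rot: [3.141, 0.036, -0.003]
wrist_force: [0.6, -0.2, -0.1]
width: -0.005
grip_force: 0.0
```

```bash
python3 fn.py; python3 -c "
from h import *
c=read_camera('top');print(centre('top',c,'narrow_tin',.066),centre('top',c,'wide_tin',.068))"
```

```text
0.082 [0.528 0.027 0.04  0.025 0.025]
0.082 [0.528 0.026 0.04  0.01  0.028]
0.083 [0.528 0.026 0.04  0.018 0.032]
0.085 [0.528 0.026 0.04  0.011 0.021]
top narrow_tin 0.73 [0.5289 0.0355]
top narrow_tin 0.4 [0.5168 0.0384]
top narrow_tin_rim 0.86 [0.5241 0.0245]
top wide_tin_rim 0.59 [0.5239 0.0366]
side narrow_tin 0.6 [0.5319 0.0227]
side narrow_tin 0.48 [ 0.5264 -0.0078]
side narrow_tin_rim 0.9 [0.5271 0.0135]
side wide_tin_rim 0.49 [0.5276 0.0275]
[(0.73, [196.8, 158.0, 29.2, 29.6], 529, 27, 83, 85)] [(0.85, [113.7, 253.4, 40.3, 38.9], 250, 256, 59, 113), (0.69, [66.9, 169.7, 41.1, 38.0], 479, 370, 103, 107), (0.68, [189.0, 151.4, 33.7, 38.8], 529, 32, 100, 104), (0.66, [241.7, 112.9, 14.8, 18.9], 661, -72, 39, 55), (0.45, [374.1, 203.0, 57.3, 64.6], 350, -492, 169, 172)]
```

```bash
python3 -c "
from workcell import *
print(finish_job())"
```

```text
the job is handed in; nothing more can be done
None
```

I handed the job in at about 41 s: by touch the wide tin is level on the well floor (z 0.044 at three sides) and the narrow tin level inside it (z 0.048 at three sides), though both tipped askew and had to be worked loose first, and I ran no final check on the glass, shaker and plate.

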